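# Uncap the leaning oil spray and give the sprocket a shot

### The arm

A 7-joint arm with a two-finger parallel gripper is mounted at the origin on the work surface. World frame = base frame: x ahead of the robot, y to its left, z up, the work surface at z = 0. Lengths are in m, angles in rad, forces in N, time in s.
With the tool pointing down it reaches from about 0.4 to 0.875 m from the base axis. Payload 4.4 kg.
Tool frame: the origin (TCP) lies between the finger pads, 19 mm behind the fingertips; this is the grasp point; z points along the fingers, y is the direction in which the jaws open and shut (so a half turn about z gives the same grasp; the last joint's range is limited). The gripper opens to 85 mm and grips with 20 to 120 N. Pads are 22 mm wide; open, the fingers measure 114 mm over their backs; the gripper's body (76 mm by 85 mm) begins 54 mm behind the grasp point. The pads swing forward as they close: fully open they stand 13 mm farther back than shut.
Start: joints at [-1.233, 0.628, 0.038, 1.517, -0.027, 0.996, -0.02], TCP at [0.255, 0.598, 0.25] pointing down, gripper open.
Joint ranges: [-3.06, 3.06], [-0.37, 2.12], [-1.25, 1.32], [0.18, 2.47], [-1.1, 4.24], [0.23, 1.98], [-2.94, 2.94]. Speed limits (rad/s): [2.57, 2.57, 3.14, 3.14, 3.14, 3.14, 3.14].

### API

Orientations are given as a rotation vector (axis times angle).
In Python, from cell import manip, cams gives the robot as it stands.
- The arm moves only by the tool drive_tool, never from a script. Its argument "steps" is a list of rows, each a list of 5 numbers: the shift along the tool's x, y, z in cm, then the turn about the tool's z in rad, then the closure in counts, from 0 (fully open) to 255 (shut). In form: [[tx, ty, tz, twist, hand], ...]. A call has 1 to 20 rows; each row shifts and turns the pose as measured when the row begins, along the tool's axes as they then stand; what a row does not reach is not made up. A row lasts 1/8 s, in which the tool goes at most 62.5 mm and 10.7 degrees, less where a joint would pass 70% of its speed; a pose out of reach is approached as far as the arm can. A call with a gripper value outside its range is refused whole. The fingers move at their own pace and stop on an object; "grip_force" is the grip in N (left out, the last holds). Time passes only in rows, so rows that do not move let the fingers close. It gives the time, the measured TCP pose, the force and the opening at its end, in the units of the state.
- manip.state(): the state, without advancing time (a new reading comes with each control period).
- cams.capture(name): name is "side" or "top"; returns a dict with "frame" (400x640x3 uint8, red, green, blue), "z_map" (400x640 float32, m along the optical axis (not along the pixel's ray), 0 where there is no reading), "vertical_fov" (degrees; the focal length in pixels is half the picture's height over the tangent of half this angle, whatever the lens; pixels are square), "cx", "cy" (the principal point, pixels), "k1" (the pictures are not rectified: a ray, as slopes to the right and down, at radius r is drawn at 1 + k1 r^2 times it, then the intrinsics apply), "rvec" (rotation vector, rad) and "tvec" (3), from world to camera coordinates, as OpenCV has them. Camera axes: x right, y down, z forward; pixel columns grow to the right and rows downward; lengths in m; the calibration is good to about 2 mm. A picture is of the moment at which its call begins.
- manip.job_done(): hands the job in, once; it reports no verdict.
The state is a dict: "t": time; "joints": joint angles; "qd": joint speeds; "joint_efforts": joint torques, N m; "eef_pos": TCP position; "eef_rot": TCP orientation; "contact_force": force on the tool from outside, world axes, zero at the start; "ft_torque": the same for the moment, N m; "width": finger opening in m.
Only numpy, scipy, OpenCV 4.12 (cv2) and the standard library are available. Lean on these libraries where they do the work, as an engineer would, in place of code of your own. Each camera call takes 0.05 s, during which the arm holds its last target. There are 200 camera calls.

### The job

The sprocket needs a shot from the oil spray can that leans in its stand under the strip light. Pull the cap off that can and stand it, open end down, in the round steel dish; then press the can's nozzle all the way down for a moment and let it spring back up. Leave everything else where it is.

Things in the scene. Friction and masses are not known exactly. Their poses are not given: they have to be found in the camera images.
- stand: oiling stand fixed to the bench, origin on the bench top. In its frame: dark steel base plate 12 mm thick (x -70 to 130, y -130 to 180 mm) carrying a cradle with the leaning can, a steel sprocket on a bracket (85 mm wide, facing the can, centre x -15, y 153, z 165 mm) and a thin post (x 118, y 120 mm) that holds the strip light
- light (a point): middle of the white strip light over the can: 20 mm thick rod along the stand's y, 250 mm long, fixed. It is close above cap and nozzle, so a vertical gripper's body does not fit under it; a tool pointing along the can's axis has room
- can: oil spray can, aluminium with a white band, fixed, 52 mm wide. Origin: centre of its bottom; z: the can's axis, leaning 25 degrees from vertical towards the stand's -x (the robot's side); y is level. Flat shoulder at z 150 mm, on it a steel collar 37 mm wide, 10 mm tall that the cap fits round, then the nozzle
- nozzle (a joint): how far the nozzle is pressed into the can along the can's axis, m: 0 = up, 0.006 = fully down. Springy, about 3.5 N to start and 8 N fully down
- nozzle_top (a point): centre of the flat top of the nozzle (small white plastic cylinder, 20 mm wide, 12 mm tall), 179 mm along the can's axis from its bottom when up; hidden under the cap at the start
- cap: loose grey plastic cap, a round cup upside down, 46 mm wide, 42 mm tall, wall 2.5 mm, top 3 mm thick, 30 g. Origin: centre of its open end; z axis: from the open end to its closed top. At the start it sits over the nozzle on the can's shoulder with about 2 mm play and comes off along the can's axis (free after 10 mm)
- dish: round shallow open steel dish on the bench, 120 mm wide, rim 15 mm tall, flat floor 4 mm thick and about 106 mm wide inside. Origin: centre of its underside
- tray: bystander: square open steel tray, 85 x 85 x 22 mm; origin: centre of its underside
- tin: bystander: low closed round steel tin, 72 mm wide, 55 mm tall; origin: centre of its underside
- wrench: bystander: steel wrench, 170 mm long, lying flat
- screwdriver: bystander: black-handled screwdriver, 200 mm long, lying flat
- tape: bystander: roll of black tape lying flat, 90 mm wide, 24 mm tall
- spare: bystander: spare spray can standing upright on the bench, 52 mm wide, 180 mm tall, not to be used
- mug: bystander: white mug, 80 mm wide, 95 mm tall
Not all that is in view belongs to the job. Leave any turquoise or yellow look-alike of the cap alone.

How it is judged:
By the outcome, as a careful person would: the job done as asked, in the order asked, and still so for the second after the job is handed in, with the robot touching nothing.
It also fails if it takes over 58 s, if anything falls off the work surface, if the arm or the gripper's body presses on something with over 40 N, if the wrist force passes 120 N, or if a joint passes its speed limit or range.

## Working session

There is one attempt and no reset: what is moved stays moved. The work goes in short steps, Python scripts to look and compute and a tool call to move; the robot and the scene stay as the last step left them, time stands still between calls to the robot, and variables do not carry over. Pictures are saved under pics/ and viewed, about 8 in all and at most 12, crops included, and the job is handed in when it is done.

Besides the shell and the picture viewer there is one more tool, called after "Call:" by a JSON object that holds its "api" and its "payload". drive_tool: Moves the arm, as the interface text tells. Its arguments: {"type":"object","properties":{"steps":{"type":"array","items":{"type":"array","items":{"type":"number"}}},"grip_force":{"type":"number"}},"required":["steps"]}

```bash
ls; mkdir -p pics; cat > h.py <<'E'
import numpy as np, cv2
from scipy.spatial.transform import Rotation as R
from cell import manip, cams
def cap(n):
    c=cams.capture(n); c['f']=c['frame'].shape[0]/2/np.tan(np.radians(c['vertical_fov'])/2)
    c['Rm']=R.from_rotvec(c['rvec']).as_matrix(); return c
def slopes(c,uv):
    uv=np.atleast_2d(np.asarray(uv,float)); d=(uv-[c['cx'],c['cy']])/c['f']; s=d.copy()
    for _ in range(20): s=d/(1+c['k1']*(s**2).sum(1,keepdims=True))
    return s
def ray(c,uv):
    s=slopes(c,uv); d=np.c_[s,np.ones(len(s))]@c['Rm']
    return -c['Rm'].T@np.asarray(c['tvec']).ravel(), d
def onplane(c,uv,z):
    o,d=ray(c,uv); return o+d*((z-o[2])/d[:,2])[:,None]
def depthpts(c,uv):
    uv=np.atleast_2d(np.asarray(uv)); o,d=ray(c,uv); z=c['z_map'][uv[:,1].astype(int),uv[:,0].astype(int)]
    return o+d*z[:,None]
def proj(c,P):
    q=np.atleast_2d(P)@c['Rm'].T+np.asarray(c['tvec']).ravel(); s=q[:,:2]/q[:,2:]
    return s*(1+c['k1']*(s**2).sum(1,keepdims=True))*c['f']+[c['cx'],c['cy']]
def save(c,name): cv2.imwrite('pics/'+name,c['frame'][:,:,::-1])
E
python3 - <<'E'
from h import *
for n in ('side','top'):
    c=cap(n); save(c,n+'0.png'); o,_=ray(c,[320,200]); print(n,c['f'],c['cx'],c['cy'],c['k1'],o,c['Rm'][2], (c['z_map']>0).mean())
print(manip.state())
E
```

```text
pics
side 410.5189136546297 326.82731788589524 207.81863741036247 0.03584488032508888 [ 0.30877909 -0.79091248  1.03742763] [ 0.22009353  0.66716145 -0.71165612] 0.9960078125
top 519.1412877318315 323.8693841819456 199.28346944492787 0.005937130137095222 [ 0.40132034 -0.01245678  1.61931387] [ 0.09216921  0.00525829 -0.99572947] 0.995875
{'t': 0.1, 'joints': array([-1.23279162,  0.62922327,  0.03845349,  1.51828801, -0.02696073,
        0.99633133, -0.0200069 ]), 'qd': array([ 0.00133973, -0.00170366,  0.0002182 , -0.00149545,  0.00084837,
        0.00045635,  0.00100205]), 'joint_efforts': array([ 3.98809643e-03, -5.64531112e+01,  1.23077787e+00, -1.93973082e+01,
        1.12963677e-02,  5.44497292e-03,  1.83472122e-05]), 'eef_pos': array([0.25516992, 0.59722528, 0.24919449]), 'eef_rot': array([-6.29924461e-01, -3.07749053e+00,  2.68079094e-03]), 'contact_force': array([-1.11264051,  0.1358037 ,  0.09710112]), 'ft_torque': array([-0.0477507 , -0.00769666,  0.03754535]), 'width': 0.0852641946884267}
```

View pics/side0.png

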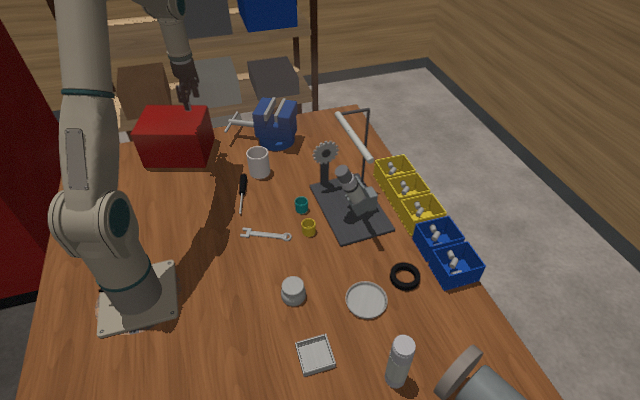

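View pics/top0.png

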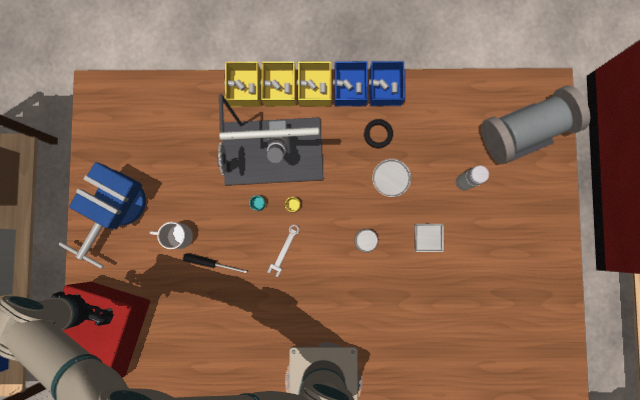

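The side view shows the stand at (350,205), the can and cap at about (347,178), the dish at (366,300) and the light from (338,115) to (370,158). The top view shows the dish at (391,178), the stand at (272,150), the cap at about (276,150) and the light bar along row 133.

```bash
python3 - <<'E'
from h import *
s=cap('side'); t=cap('top')
a=cv2.resize(s['frame'][130:250,300:400],None,fx=5,fy=5,interpolation=cv2.INTER_CUBIC)
b=cv2.resize(t['frame'][85:195,210:335],None,fx=5,fy=5,interpolation=cv2.INTER_CUBIC)
cv2.imwrite('pics/s1.png',a[:,:,::-1]); cv2.imwrite('pics/t1.png',b[:,:,::-1])
# point cloud merging
def cloud(c):
    v,u=np.mgrid[0:400,0:640]; uv=np.c_[u.ravel(),v.ravel()]; P=depthpts(c,uv); P[c['z_map'].ravel()==0]=np.nan; return P.reshape(400,640,3)
Ps,Pt=cloud(s),cloud(t)
np.savez('cl.npz',Ps=Ps,Pt=Pt,s=s['frame'],t=t['frame'])
for n,P,(u,v) in [('light t',Pt,(268,133)),('light tL',Pt,(225,134)),('light tR',Pt,(316,131)),('cap t',Pt,(276,152)),('dish t',Pt,(391,178)),('plate',Pt,(240,175)),('bench',Pt,(340,200)),('bench s',Ps,(330,300)),('cap s',Ps,(345,172)),('dish s',Ps,(366,300)),('spro s',Ps,(326,150))]:
    print(n,P[v,u].round(4))
# plate by depth in top
m=((np.abs(Pt[...,2]-.012)<.006)&(np.mgrid[0:400,0:640][1]<330)&(np.mgrid[0:400,0:640][1]>210)&(np.mgrid[0:400,0:640][0]>105)&(np.mgrid[0:400,0:640][0]<195)).astype(np.uint8)
m&=(t['frame'].max(2)<100).astype(np.uint8)
cs,_=cv2.findContours(m,0,2); k=max(cs,key=cv2.contourArea); r=cv2.minAreaRect(k); box=cv2.boxPoints(r); print(r,'\n',onplane(t,box,.012).round(4))
g=(t['frame'][140:215,350:430].astype(int)); 
m=((g.max(2)-g.min(2))<30).astype(np.uint8); cs,_=cv2.findContours(m,0,2); k=max(cs,key=cv2.contourArea); 
e=cv2.fitEllipse(k); print('dish',e,onplane(t,np.array(e[0])+[350,140],.015))
E
```

```text
light t [0.6853 0.133  0.3474]
light tL [0.6838 0.2408 0.3444]
light tR [0.6918 0.0136 0.3392]
cap t [0.6619 0.1258 0.2149]
dish t [ 0.6174 -0.2147  0.0026]
plate [0.6274 0.2583 0.0098]
bench [ 0.5491 -0.0545 -0.0027]
bench s [ 0.5232 -0.1803  0.002 ]
cap s [0.6656 0.1153 0.2112]
dish s [ 0.6223 -0.2125  0.0037]
spro s [nan nan nan]
((272.5599670410156, 159.57998657226562), (45.929176330566406, 98.68116760253906), 86.8201675415039) 
 [[ 0.7403  0.3159  0.012 ]
 [ 0.7567  0.0059  0.012 ]
 [ 0.6112 -0.0017  0.012 ]
 [ 0.595   0.3057  0.012 ]]
dish ((41.383419036865234, 37.531333923339844), (36.55305480957031, 37.3158073425293), 112.26495361328125) [[ 0.61718615 -0.21433503  0.015     ]]
```

View pics/s1.png

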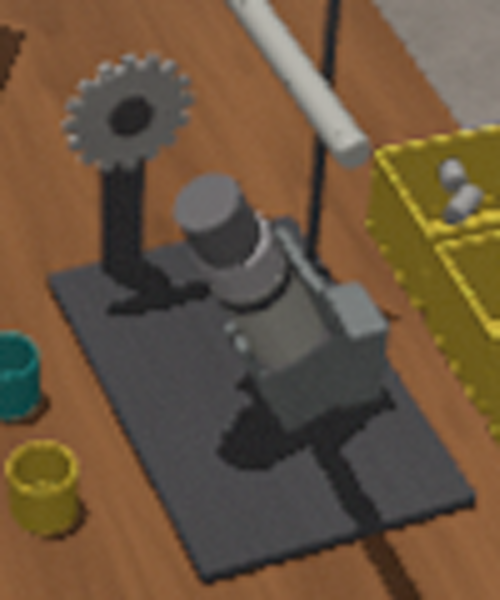

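View pics/t1.png

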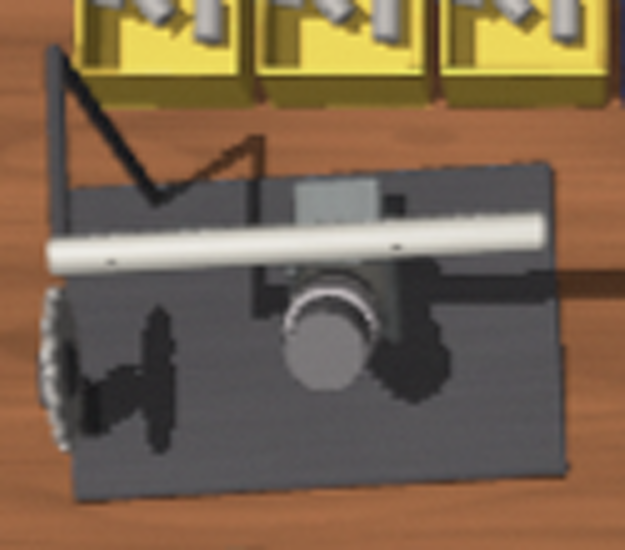

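Close up, the cap's top disc is centred at about side (342,171) and top (275,155). It leans towards the robot, the light is behind it, and the sprocket is well off to +y. Next I'll measure the cap axis and top by triangulation and depth.

```bash
cat > m1.py <<'E'
from h import *
s=cap('side'); t=cap('top')
# plate yaw from top: two long edges via mask (dark grey)
def disc(c,u0,u1,v0,v1,seed,tol):
    im=cv2.GaussianBlur(c['frame'],(3,3),0).copy(); mk=np.zeros((402,642),np.uint8)
    cv2.floodFill(im,mk,seed,0,(tol,)*3,(tol,)*3,4|cv2.FLOODFILL_FIXED_RANGE|cv2.FLOODFILL_MASK_ONLY)
    m=mk[1:-1,1:-1]; k=max(cv2.findContours(m,0,2)[0],key=cv2.contourArea)
    M=cv2.moments(m,True); return np.array([M['m10']/M['m00'],M['m01']/M['m00']]),m.sum(),cv2.fitEllipse(k)
cs_=[]
for c,sd in((s,(342,171)),(t,(275,156))):
    for tol in (10,16,22):
        r=disc(c,0,0,0,0,sd,tol); print(c['frame'][sd[1],sd[0]],tol,r)
    cs_.append(disc(c,0,0,0,0,sd,16)[0])
def tri(pa,pb):
    (o1,d1),(o2,d2)=ray(s,pa),ray(t,pb); d1=d1[0];d2=d2[0]
    k=np.linalg.lstsq(np.c_[d1,-d2],o2-o1,rcond=None)[0]; a=o1+d1*k[0];b=o2+d2*k[1]; return (a+b)/2,np.linalg.norm(a-b)
print('cap top',tri(*cs_))
for c,sd in((s,cs_[0]),(t,cs_[1])):
    v,u=np.mgrid[-2:3,-2:3]; P=depthpts(c,np.c_[u.ravel(),v.ravel()]+sd.round().astype(int)); print('depth',np.nanmedian(P,0))
# light ends
for nm,pa,pb in(('light -y end',(371,160),(317.5,131)),):
    print(nm,tri(pa,pb))
# plate corners in side (top surface z .012)
pc=[(300+50/5,130+280/5),(300+205/5,130+575/5),(300+473/5,130+495/5)]
print(onplane(s,pc,.012))
pc=[(210+75/5,85+497/5),(210+567/5,85+473/5),(210+550/5,85+163/5)]
print(onplane(t,pc,.012))
E
python3 m1.py
```

```text
[111 109 109] 10 (array([340.95294118, 169.82352941]), np.uint64(85), ((340.8189392089844, 169.8809814453125), (8.34326171875, 11.567112922668457), 58.913780212402344))
[111 109 109] 16 (array([340.87755102, 169.98979592]), np.uint64(98), ((340.8896789550781, 169.98553466796875), (8.60523796081543, 12.544204711914062), 56.8043327331543))
[111 109 109] 22 (array([340.86238532, 169.89908257]), np.uint64(109), ((340.86322021484375, 169.85183715820312), (9.184327125549316, 13.43520736694336), 54.69919204711914))
[122 118 121] 10 (array([274.21084337, 154.71686747]), np.uint64(166), ((274.0304260253906, 154.88417053222656), (13.199953079223633, 15.535196304321289), 110.22259521484375))
[122 118 121] 16 (array([273.81218274, 154.43147208]), np.uint64(197), ((273.6216125488281, 154.1641845703125), (13.352577209472656, 18.361164093017578), 134.5640106201172))
[122 118 121] 22 (array([273.74647887, 154.35680751]), np.uint64(213), ((273.782470703125, 154.20703125), (14.472450256347656, 18.85597038269043), 147.94398498535156))
cap top (array([0.65730349, 0.13240046, 0.20741028]), np.float64(0.001606057389491889))
depth [0.65698781 0.12749638 0.21098708]
depth [0.65764219 0.13197171 0.21005796]
light -y end (array([0.69567479, 0.00934297, 0.33193223]), np.float64(0.004577214470935336))
[[ 0.60108354  0.29700488  0.012     ]
 [ 0.61812351 -0.00348305  0.012     ]
 [ 0.81183743  0.00827734  0.012     ]]
[[ 0.59768097  0.30441451  0.012     ]
 [ 0.611786   -0.00266096  0.012     ]
 [ 0.80894873  0.00758127  0.012     ]]
```

Call:
{"api": "drive_tool", "payload": {"steps": [[0, 0, -3, 0, 0]]}}

```text
t: 0.42
eef_pos: [0.2546, 0.596, 0.2775]
eef_rot: [-0.63, -3.077, 0.01]
contact_force: [-0.5, 0.6, 1.0]
width: 0.0854
```

The cap top is at about (0.6575, 0.130, 0.2095) and the stand yaw is about 2.8°. The two views agree to within a few mm. The can-aligned tool direction is therefore z = (0.422, 0.021, −0.906). The moves can't command tilt directly, so I'll move up and out and use the wrist limit (joint 6) to get it.

Call:
{"api": "drive_tool", "payload": {"steps": [[0, 0, -5, -0.113, 0], [0, 0, -5, -0.113, 0], [0, 0, -5, -0.113, 0], [0, 0, -5, -0.113, 0], [-2.7, -4.9, 0, 0, 0], [-2.7, -4.9, 0, 0, 0], [-2.7, -4.9, 0, 0, 0], [-2.7, -4.9, 0, 0, 0], [-2.7, -4.9, 0, 0, 0], [-2.7, -4.9, 0, 0, 0], [-2.7, -4.9, 0, 0, 0], [-2.7, -4.9, 0, 0, 0], [-2.7, -4.9, 0, 0, 0], [-2.7, -4.9, 0, 0, 0], [-2.7, -4.9, 0, 0, 0]]}}

```text
t: 2.3
eef_pos: [0.5942, 0.0684, 0.4867]
eef_rot: [-0.117, 3.138, 0.003]
contact_force: [1.4, 0.5, 0.5]
width: 0.0856
```

```bash
cat > st.py <<'E'
from h import *
st=manip.state(); M=R.from_rotvec(st['eef_rot']).as_matrix(); print('t',st['t'],'q',st['joints'].round(3),'p',st['eef_pos'].round(4)); print('x',M[:,0].round(3),'y',M[:,1].round(3),'z',M[:,2].round(3)); print('F',st['contact_force'].round(2),'w',st['width'])
E
python3 st.py
```

```text
t 2.3 q [-0.243  0.399  0.135  1.265 -0.054  1.479  1.532] p [0.5942 0.0684 0.4867]
x [-0.997 -0.074 -0.002] y [-0.074  0.997  0.002] z [ 0.001  0.002 -1.   ]
F [1.36 0.54 0.45] w 0.08559796393343666
```

Call:
{"api": "drive_tool", "payload": {"steps": [[-2, -2, -5, 0, 0], [-2, -2, -5, 0, 0], [-2, 0, -5, 0, 0], [-2, 0, -5, 0, 0], [0, 0, 0, 0, 0]]}}

```text
t: 2.92
eef_pos: [0.6558, 0.0247, 0.6493]
eef_rot: [-0.099, 3.09, -0.003]
contact_force: [-0.2, 0.9, -0.3]
width: 0.0857
```

```bash
python3 st.py
```

```text
t 2.925 q [-0.133  0.563  0.161  0.552 -0.093  1.981  1.597] p [0.6558 0.0247 0.6493]
x [-0.997 -0.064 -0.05 ] y [-0.064  0.998 -0.004] z [ 0.05  -0.001 -0.999]
F [-0.23  0.91 -0.28] w 0.08570862114234146
```

Call:
{"api": "drive_tool", "payload": {"steps": [[-2, 0, -5, 0, 0], [-2, 0, -5, 0, 0], [0, 0, 0, 0, 0]]}}

```text
t: 3.3
eef_pos: [0.6963, 0.01, 0.6543]
eef_rot: [-0.037, 3.023, -0.018]
contact_force: [0.1, 0.5, -0.5]
width: 0.085
```

```bash
python3 st.py
```

```text
t 3.3 q [-0.104  0.628  0.176  0.419 -0.105  1.981  1.58 ] p [0.6963 0.01   0.6543]
x [-0.993 -0.025 -0.118] y [-0.023  1.    -0.013] z [ 0.119 -0.01  -0.993]
F [ 0.05  0.48 -0.48] w 0.084970513204472
```

Call:
{"api": "drive_tool", "payload": {"steps": [[0, 1, -6, 0, 0], [0, 1, -6, 0, 0], [0, 0, 0, 0, 0]]}}

```text
t: 3.68
eef_pos: [0.7166, -0.0025, 0.6672]
eef_rot: [0.022, 2.963, -0.036]
contact_force: [0.7, 0.7, -0.3]
width: 0.0855
```

```bash
python3 st.py
```

```text
t 3.675 q [-0.09   0.657  0.209  0.33  -0.123  1.981  1.561] p [ 0.7166 -0.0025  0.6672]
x [-0.984  0.013 -0.178] y [ 0.017  1.    -0.023] z [ 0.177 -0.026 -0.984]
F [ 0.75  0.69 -0.28] w 0.08553961667881223
```

Call:
{"api": "drive_tool", "payload": {"steps": [[3, 3, -4, 0, 0], [3, 3, -4, 0, 0], [0, 0, 0, 0, 0]]}}

```text
t: 4.05
eef_pos: [0.6334, 0.0627, 0.7167]
eef_rot: [0.017, 2.964, -0.025]
contact_force: [-0.0, -1.0, -0.6]
width: 0.0851
```

```bash
python3 st.py
```

```text
t 4.05 q [-0.247  0.49   0.255  0.504 -0.104  1.982  1.477] p [0.6334 0.0627 0.7167]
x [-0.984  0.01  -0.176] y [ 0.013  1.    -0.016] z [ 0.176 -0.018 -0.984]
F [-0.05 -0.98 -0.57] w 0.08511963336499963
```

Call:
{"api": "drive_tool", "payload": {"steps": [[-1, 0.5, -5, 0, 0], [-1, 0.5, -5, 0, 0], [0, 0, 0, 0, 0]]}}

```text
t: 4.42
eef_pos: [0.6046, 0.0703, 0.7566]
eef_rot: [0.013, 2.903, -0.012]
contact_force: [0.5, -0.2, 0.6]
width: 0.0853
```

```bash
python3 st.py
```

```text
t 4.425 q [-0.285  0.422  0.273  0.511 -0.098  1.982  1.463] p [0.6046 0.0703 0.7566]
x [-0.972  0.008 -0.237] y [ 0.01   1.    -0.007] z [ 0.236 -0.009 -0.972]
F [ 0.46 -0.2   0.58] w 0.08532234152598452
```

Call:
{"api": "drive_tool", "payload": {"steps": [[-1, 0.5, -5, 0, 0], [-1, 0.5, -5, 0, 0], [-1, 0.5, -5, 0, 0], [0, 0, 0, 0, 0]]}}

```text
t: 4.92
eef_pos: [0.5574, 0.0791, 0.8196]
eef_rot: [0.011, 2.793, 0.007]
contact_force: [-0.6, -0.4, -0.5]
width: 0.0854
```

```bash
python3 st.py
```

```text
t 4.925 q [-0.373  0.321  0.342  0.505 -0.095  1.982  1.444] p [0.5574 0.0791 0.8196]
x [-0.94   0.008 -0.342] y [0.007 1.    0.006] z [ 0.342  0.004 -0.94 ]
F [-0.62 -0.39 -0.47] w 0.08544953310458935
```

Call:
{"api": "drive_tool", "payload": {"steps": [[-1, 1, -5, 0, 0], [-1, 1, -4, 0, 0], [0, 0, 0, 0, 0]]}}

```text
t: 5.3
eef_pos: [0.5281, 0.0945, 0.8521]
eef_rot: [0.009, 2.731, 0.019]
contact_force: [-0.2, -0.5, 1.1]
width: 0.0851
```

```bash
python3 st.py
```

```text
t 5.3 q [-0.479  0.271  0.426  0.498 -0.095  1.982  1.419] p [0.5281 0.0945 0.8521]
x [-0.917  0.009 -0.399] y [0.003 1.    0.014] z [ 0.399  0.012 -0.917]
F [-0.21 -0.53  1.11] w 0.08507834307102885
```

Call:
{"api": "drive_tool", "payload": {"steps": [[-0.5, 1, -4, 0, 0], [0, 0, 0, 0, 0]]}}

```text
t: 5.55
eef_pos: [0.5122, 0.1021, 0.8639]
eef_rot: [0.008, 2.709, 0.021]
contact_force: [-0.3, 0.0, -0.6]
width: 0.0854
```

```bash
python3 st.py
```

```text
t 5.55 q [-0.551  0.246  0.486  0.506 -0.092  1.982  1.406] p [0.5122 0.1021 0.8639]
x [-0.908  0.009 -0.419] y [0.003 1.    0.016] z [ 0.419  0.014 -0.908]
F [-0.26  0.03 -0.64] w 0.08544049584308959
```

The tool tilt now matches the can axis to within 0.5°. Next I'll trim the twist and descend to the pre-grasp point.

Call:
{"api": "drive_tool", "payload": {"steps": [[1.2, 0.2, 4.6, -0.04, 0], [1.2, 0.2, 4.6, 0, 0], [1.2, 0.2, 4.6, 0, 0], [1.2, 0.2, 4.6, 0, 0], [1.2, 0.2, 4.6, 0, 0], [1.2, 0.2, 4.6, 0, 0], [1.2, 0.2, 4.6, 0, 0], [1.2, 0.2, 4.6, 0, 0], [1.2, 0.2, 4.6, 0, 0], [0, 0, 0, 0, 0]]}}

```text
t: 6.8
eef_pos: [0.584, 0.1146, 0.4079]
eef_rot: [-0.047, 2.742, -0.023]
contact_force: [0.2, 0.2, 0.2]
width: 0.0853
```

```bash
python3 st.py; cat > go.py <<'E'
import sys
from h import *
# usage: go.py x y z : shift in tool cm to reach TCP target
st=manip.state(); M=R.from_rotvec(st['eef_rot']).as_matrix()
T=np.array([float(v) for v in sys.argv[1:4]]); print('tool cm',((T-st['eef_pos'])@M*100).round(2),'twist to level y',np.arctan2(-M[2,1],-M[2,0]).round(3))
a=np.array([-.4221,-.0206,.9063]); print('axis dev deg',np.degrees(np.arccos(-a@M[:,2])))
E
python3 go.py .613 .1285 .306
```

```text
t 6.8 q [-0.671  0.245  0.459  1.807 -0.006  0.728  1.364] p [0.584  0.1146 0.4079]
x [-0.921 -0.036 -0.388] y [-0.03   0.999 -0.023] z [ 0.388 -0.009 -0.921]
F [0.21 0.17 0.21] w 0.08534897804010437
tool cm [ 1.23  1.53 10.5 ] twist to level y 0.058
axis dev deg 2.737908216586488
```

```bash
python3 go.py .6324 .131 .2705
```

```text
tool cm [ 0.81  1.81 14.52] twist to level y 0.058
axis dev deg 2.737908216586488
```

Call:
{"api": "drive_tool", "payload": {"steps": [[0.2, 0.5, 1.5, 0, 0], [0.2, 0.5, 2.5, 0, 0], [0.2, 0.4, 2.5, 0, 0], [0.2, 0.4, 2.5, 0, 0], [0, 0, 2.5, 0, 0], [0, 0, 1.5, 0, 0], [0, 0, 0, 0, 0], [0, 0, 0, 0, 0]]}}

```text
t: 7.8
eef_pos: [0.6353, 0.1352, 0.2896]
eef_rot: [-0.049, 2.727, -0.014]
contact_force: [-0.8, -0.2, 0.4]
width: 0.0854
```

```bash
python3 st.py; python3 go.py .6634 .1303 .1968; python3 - <<'E'
from h import *
s=cap('side');t=cap('top')
a=cv2.resize(s['frame'][80:240,260:420],None,fx=3.5,fy=3.5,interpolation=cv2.INTER_CUBIC)
b=cv2.resize(t['frame'][80:200,210:340],None,fx=3.5,fy=3.5,interpolation=cv2.INTER_CUBIC)
h=max(a.shape[0],b.shape[0]); b=cv2.copyMakeBorder(b,0,h-b.shape[0],0,0,0); a=a[:, 200:520] if 0 else a
im=np.hstack([a,b]); im=cv2.resize(im,None,fx=min(1,800/im.shape[1]),fy=min(1,800/im.shape[1])); cv2.imwrite('pics/p2.png',im[:,:,::-1]); print(im.shape)
E
```

```text
t 7.8 q [-0.579  0.451  0.375  1.87  -0.115  0.45   1.43 ] p [0.6353 0.1352 0.2896]
x [-0.915 -0.036 -0.402] y [-0.032  0.999 -0.017] z [ 0.402 -0.003 -0.916]
F [-0.81 -0.15  0.36] w 0.08540837560801554
tool cm [ 1.17 -0.42  9.63] twist to level y 0.042
axis dev deg 1.8601375251836179
(441, 800, 3)
```

View pics/p2.png

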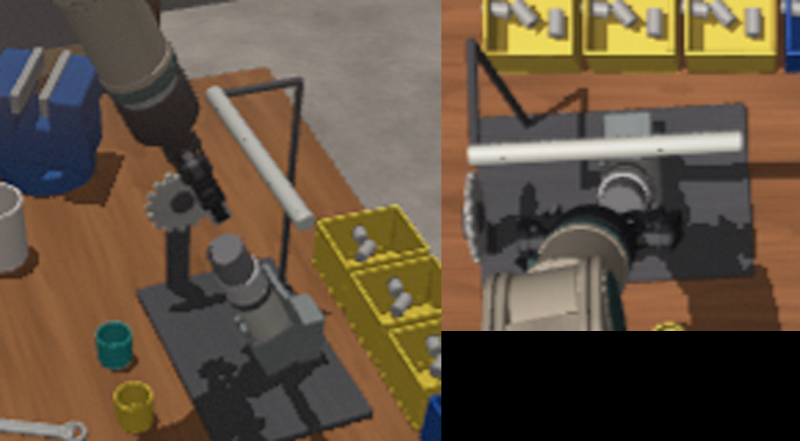

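The picture shows the gripper lined up above the cap (side view about (215,215) against the cap at (225,250)) and clear of the light.

Call:
{"api": "drive_tool", "payload": {"steps": [[0.4, -0.15, 1, 0, 0], [0.4, -0.15, 1.5, 0, 0], [0.4, -0.12, 1.5, 0, 0], [0, 0, 1.5, 0, 0], [0, 0, 0, 0, 0], [0, 0, 0, 0, 0]]}}

```text
t: 8.65
eef_pos: [0.6469, 0.13, 0.2304]
eef_rot: [-0.049, 2.728, -0.014]
contact_force: [-0.4, 0.1, -0.1]
width: 0.0853
```

```bash
python3 st.py; python3 go.py .6634 .1303 .1968
```

```text
t 8.65 q [-0.514  0.539  0.314  1.909 -0.153  0.319  1.468] p [0.6469 0.13   0.2304]
x [-0.915 -0.036 -0.401] y [-0.032  0.999 -0.017] z [ 0.402 -0.002 -0.916]
F [-0.42  0.09 -0.13] w 0.08528129761483412
tool cm [-0.16  0.03  3.74] twist to level y 0.042
axis dev deg 1.8750080565482208
```

Call:
{"api": "drive_tool", "payload": {"steps": [[-0.1, 0, 1, 0, 0], [-0.1, 0, 1, 0, 0], [0, 0, 1, 0, 0], [0, 0, 0, 0, 0], [0, 0, 0, 0, 0]]}}

```text
t: 9.28
eef_pos: [0.6623, 0.1304, 0.2026]
eef_rot: [-0.049, 2.727, -0.013]
contact_force: [-0.1, -0.4, -0.1]
width: 0.0853
```

```bash
python3 st.py; python3 go.py .6634 .1303 .1968
```

```text
t 9.275 q [-0.481  0.596  0.283  1.895 -0.17   0.272  1.484] p [0.6623 0.1304 0.2026]
x [-0.915 -0.036 -0.403] y [-0.033  0.999 -0.016] z [ 0.403 -0.002 -0.915]
F [-0.06 -0.4  -0.11] w 0.0853053389408146
tool cm [ 0.14 -0.01  0.58] twist to level y 0.041
axis dev deg 1.790620898586597
```

Call:
{"api": "drive_tool", "payload": {"steps": [[0.12, 0, 0.55, 0, 0], [0, 0, 0, 0, 60], [0, 0, 0, 0, 100], [0, 0, 0, 0, 160], [0, 0, 0, 0, 200], [0, 0, 0, 0, 200], [0, 0, 0, 0, 200], [0, 0, 0, 0, 200]], "grip_force": 35}}

```text
t: 10.28
eef_pos: [0.6635, 0.1305, 0.1977]
eef_rot: [-0.049, 2.726, -0.012]
contact_force: [-0.8, -0.4, 1.2]
width: 0.045
```

```bash
python3 st.py; python3 go.py .6634 .1303 .1968
```

```text
t 10.275 q [-0.477  0.604  0.279  1.897 -0.174  0.261  1.488] p [0.6635 0.1305 0.1977]
x [-0.914 -0.036 -0.403] y [-0.033  0.999 -0.016] z [ 0.404 -0.001 -0.915]
F [-0.81 -0.44  1.16] w 0.04499991051595298
tool cm [ 0.05 -0.02  0.08] twist to level y 0.039
axis dev deg 1.7351556045676513
```

The grip width of 45 mm fits the 46 mm cap. I'll pull it off along the axis.

Call:
{"api": "drive_tool", "payload": {"steps": [[0, 0, -0.6, 0, 200], [0, 0, -1, 0, 200], [0, 0, -1.5, 0, 200], [0, 0, -2, 0, 200], [0, 0, -3, 0, 200], [0, 0, -4, 0, 200], [0, 0, -4, 0, 200], [0, 0, -4, 0, 200], [0, 0, 0, 0, 200], [0, 0, 0, 0, 200]]}}

```text
t: 11.52
eef_pos: [0.5766, 0.1304, 0.3961]
eef_rot: [-0.047, 2.72, -0.003]
contact_force: [-0.3, 0.3, 0.2]
width: 0.0446
```

```bash
python3 st.py; cat > view.py <<'E'
import sys
from h import *
s=cap('side');t=cap('top'); np.savez('last.npz',s=s['frame'],t=t['frame'])
n=sys.argv[1]; u,v,u2,v2=map(int,sys.argv[2:6])
a=cv2.resize(s['frame'][v:v+140,u:u+140],(400,400),interpolation=cv2.INTER_CUBIC)
b=cv2.resize(t['frame'][v2:v2+140,u2:u2+140],(400,400),interpolation=cv2.INTER_CUBIC)
cv2.imwrite('pics/'+n,np.hstack([a,b])[:,:,::-1])
E
python3 view.py p3.png 270 70 210 80
```

```text
t 11.525 q [-0.733  0.242  0.493  1.858 -0.012  0.661  1.337] p [0.5766 0.1304 0.3961]
x [-0.912 -0.034 -0.409] y [-0.033  0.999 -0.009] z [ 0.409  0.005 -0.913]
F [-0.32  0.27  0.18] w 0.044589180468549094
```

View pics/p3.png

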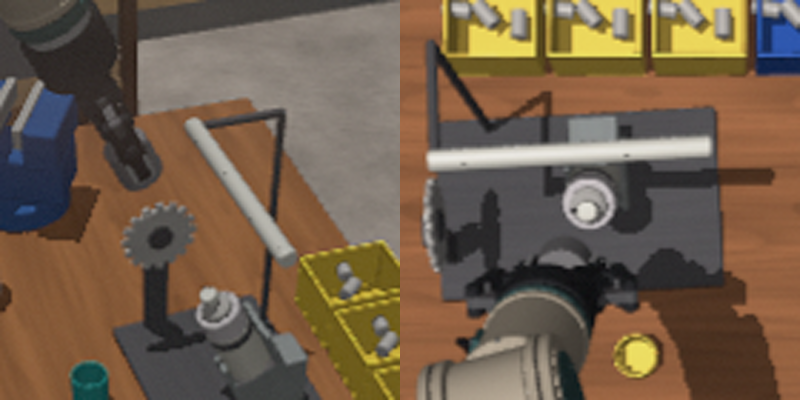

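The cap is in the gripper and the nozzle is exposed (side about (343,175), top about (275,154)). Next I'll carry it over to the dish at (0.618, −0.2135).

Call:
{"api": "drive_tool", "payload": {"steps": [[0, -2, 0, 0, 200], [0, -3.5, 0, 0, 200], [0, -3.5, 0, 0, 200], [0, -3.5, 0, 0, 200], [0, -3.5, 0, 0, 200], [0, -3.5, 0, 0, 200], [0, -3.5, 0, 0, 200], [0, -3.5, 0, 0, 200], [0, -3.5, 0, 0, 200], [0, -2, 0, 0, 200], [0, 0, 0, 0, 200], [0, 0, 0, 0, 200]]}}

```text
t: 13.12
eef_pos: [0.5846, -0.2003, 0.3828]
eef_rot: [-0.044, 2.748, -0.008]
contact_force: [0.8, 0.8, -1.3]
width: 0.045
```

```bash
python3 st.py; python3 go.py .6045 -.2135 .15
```

```text
t 13.125 q [ 0.05   0.314  0.416  1.78  -0.423  0.75   2.292] p [ 0.5846 -0.2003  0.3828]
x [-0.923 -0.032 -0.383] y [-0.03   0.999 -0.012] z [ 0.383  0.    -0.924]
F [ 0.76  0.81 -1.31] w 0.04504101612372165
tool cm [ 7.12 -1.1  22.26] twist to level y 0.031
axis dev deg 2.7204701531967705
```

Call:
{"api": "drive_tool", "payload": {"steps": [[0.7, -0.1, 2.2, 0, 200], [0.8, -0.1, 2.5, 0, 200], [0.8, -0.1, 2.5, 0, 200], [0.8, -0.1, 2.5, 0, 200], [0.8, -0.1, 2.5, 0, 200], [0.8, -0.1, 2.5, 0, 200], [0.8, -0.1, 2.5, 0, 200], [0.6, -0.1, 2, 0, 200], [0, 0, 0, 0, 200], [0, 0, 0, 0, 200]]}}

```text
t: 14.38
eef_pos: [0.6061, -0.1917, 0.1755]
eef_rot: [-0.073, 2.748, 0.007]
contact_force: [-0.1, -0.2, -0.1]
width: 0.0449
```

```bash
python3 st.py; python3 go.py .6045 -.2135 .10
```

```text
t 14.375 q [ 0.277  0.589  0.086  1.98  -0.755  0.28   2.664] p [ 0.6061 -0.1917  0.1755]
x [-0.923 -0.05  -0.382] y [-0.052  0.999 -0.005] z [ 0.382  0.015 -0.924]
F [-0.07 -0.21 -0.14] w 0.044944811095975916
tool cm [ 3.14 -2.13  6.88] twist to level y 0.013
axis dev deg 2.548301805872999
```

Call:
{"api": "drive_tool", "payload": {"steps": [[0.5, -0.5, 1.2, 0.1, 200], [0.7, -0.5, 1.5, 0.1, 200], [0.7, -0.4, 1.5, 0.1, 200], [0.7, -0.2, 1.5, 0, 200], [0, 0, 0, 0, 200], [0, 0, 0, 0, 200]]}}

```text
t: 15.12
eef_pos: [0.6124, -0.205, 0.1237]
eef_rot: [0.34, 2.732, 0.094]
contact_force: [-0.2, -0.5, 0.3]
width: 0.0449
```

```bash
python3 st.py; python3 go.py .6045 -.2135 .06
```

```text
t 15.125 q [ 0.298  0.688  0.089  1.982 -1.099  0.234  2.729] p [ 0.6124 -0.205   0.1237]
x [-0.897  0.249 -0.366] y [0.223 0.968 0.112] z [ 0.383  0.019 -0.924]
F [-0.2  -0.51  0.34] w 0.04489477740787169
tool cm [ 2.82 -1.71  5.56] twist to level y -0.296
axis dev deg 2.498363688569805
```

Call:
{"api": "drive_tool", "payload": {"steps": [[0.8, -0.5, 1.5, 0, 200], [0.8, -0.5, 1.5, 0, 200], [0, 0, 0, 0, 200]]}}

```text
t: 15.5
eef_pos: [0.6148, -0.2158, 0.0976]
eef_rot: [0.341, 2.752, 0.104]
contact_force: [-0.6, -0.7, 0.3]
width: 0.0451
```

```bash
python3 st.py; python3 go.py .6045 -.2135 .06
```

```text
t 15.5 q [ 0.33   0.74   0.071  1.954 -1.099  0.233  2.751] p [ 0.6148 -0.2158  0.0976]
x [-0.904  0.249 -0.346] y [0.222 0.968 0.116] z [ 0.364  0.028 -0.931]
F [-0.65 -0.65  0.33] w 0.04506706792386294
tool cm [ 2.29 -0.45  3.13] twist to level y -0.323
axis dev deg 3.6390513461963034
```

Call:
{"api": "drive_tool", "payload": {"steps": [[0.7, -0.2, 1.2, 0, 200], [0.7, -0.2, 1.2, 0, 200], [0.6, -0.2, 1, 0, 200], [0, 0, 0, 0, 200]]}}

```text
t: 16.0
eef_pos: [0.6159, -0.2219, 0.0663]
eef_rot: [0.341, 2.78, 0.118]
contact_force: [-0.2, -0.3, -0.5]
width: 0.0454
```

```bash
python3 st.py; python3 go.py .606 -.2145 .042; python3 view.py p4.png 295 220 320 110
```

```text
t 16.0 q [ 0.35   0.799  0.058  1.926 -1.099  0.233  2.766] p [ 0.6159 -0.2219  0.0663]
x [-0.915  0.249 -0.319] y [0.221 0.968 0.122] z [ 0.339  0.041 -0.94 ]
F [-0.22 -0.26 -0.52] w 0.045387628498188844
tool cm [1.86 0.2  1.97] twist to level y -0.364
axis dev deg 5.272207900669922
```

View pics/p4.png

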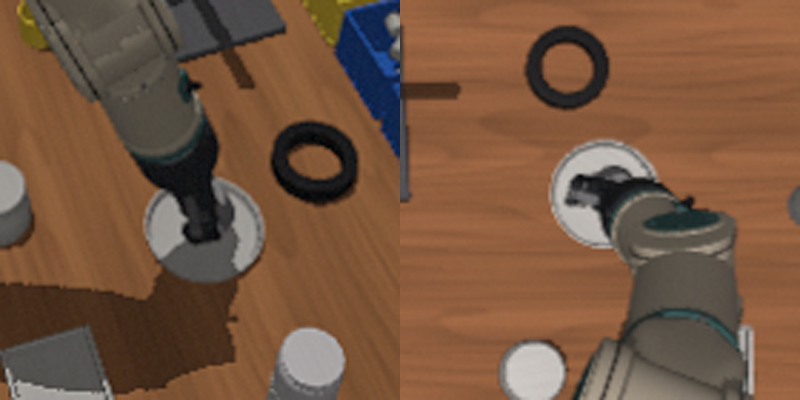

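The gripper holds the cap over the dish: in the right crop the dish is centred at about (607,193) with the fingers inside it. I'll lower it until it touches.

Call:
{"api": "drive_tool", "payload": {"steps": [[1.0, 0.2, 0.7, 0, 200], [0.9, 0.1, 0.7, 0, 200], [0.4, 0, 0.3, 0, 200], [0, 0, 0, 0, 200]]}}

```text
t: 16.6
eef_pos: [0.609, -0.217, 0.0528]
eef_rot: [0.339, 2.802, 0.13]
contact_force: [-0.4, -0.4, -0.1]
width: 0.0452
```

```bash
python3 st.py; python3 go.py .606 -.2145 .040
```

```text
t 16.6 q [ 0.351  0.818  0.054  1.931 -1.099  0.233  2.77 ] p [ 0.609  -0.217   0.0528]
x [-0.922  0.247 -0.298] y [0.218 0.968 0.127] z [ 0.319  0.052 -0.946]
F [-0.4  -0.38 -0.07] w 0.04518037798104019
tool cm [0.72 0.01 1.13] twist to level y -0.402
axis dev deg 6.582310888666113
```

Call:
{"api": "drive_tool", "payload": {"steps": [[0.4, 0, 0.5, 0, 200], [0.4, 0, 0.5, 0, 200], [0.3, 0, 0.4, 0, 200], [0, 0, 0, 0, 200]]}}

```text
t: 17.1
eef_pos: [0.6079, -0.2167, 0.0405]
eef_rot: [0.339, 2.815, 0.137]
contact_force: [-0.5, 0.5, -1.1]
width: 0.0451
```

```bash
python3 st.py; python3 go.py .606 -.2145 .036
```

```text
t 17.1 q [ 0.354  0.84   0.051  1.923 -1.099  0.233  2.773] p [ 0.6079 -0.2167  0.0405]
x [-0.927  0.246 -0.285] y [0.217 0.968 0.129] z [ 0.307  0.058 -0.95 ]
F [-0.52  0.5  -1.08] w 0.04505140410946485
tool cm [0.36 0.12 0.39] twist to level y -0.426
axis dev deg 7.359081700462274
```

Call:
{"api": "drive_tool", "payload": {"steps": [[0.2, 0, 0.3, 0, 200], [0.2, 0, 0.3, 0, 200], [0, 0, 0, 0, 200]]}}

```text
t: 17.48
eef_pos: [0.6098, -0.217, 0.0385]
eef_rot: [0.338, 2.814, 0.14]
contact_force: [-1.8, -0.1, 0.8]
width: 0.0455
```

```bash
python3 st.py
```

```text
t 17.475 q [ 0.355  0.845  0.05   1.917 -1.099  0.235  2.774] p [ 0.6098 -0.217   0.0385]
x [-0.927  0.245 -0.285] y [0.216 0.968 0.131] z [ 0.308  0.06  -0.95 ]
F [-1.78 -0.13  0.82] w 0.045515526589181676
```

Call:
{"api": "drive_tool", "payload": {"steps": [[0.1, -0.05, 0.3, 0, 200], [0.1, -0.05, 0.3, 0, 200], [0.1, -0.05, 0.3, 0, 200]], "grip_force": 20}}

```text
t: 17.85
eef_pos: [0.614, -0.2175, 0.0356]
eef_rot: [0.335, 2.811, 0.146]
contact_force: [-6.1, 2.3, 16.8]
width: 0.0451
```

```bash
python3 st.py
```

```text
t 17.85 q [ 0.361  0.853  0.042  1.908 -1.099  0.235  2.777] p [ 0.614  -0.2175  0.0356]
x [-0.926  0.244 -0.287] y [0.213 0.968 0.136] z [ 0.311  0.064 -0.948]
F [-6.08  2.26 16.76] w 0.04513689107045633
```

Call:
{"api": "drive_tool", "payload": {"steps": [[0, 0, -0.2, 0, 200], [0, 0, 0, 0, 110], [0, 0, 0, 0, 95], [0, 0, 0, 0, 80], [0, 0, 0, 0, 65], [0, 0, 0, 0, 65], [0, 0, 0, 0, 65]]}}

```text
t: 18.73
eef_pos: [0.6131, -0.2176, 0.0367]
eef_rot: [0.335, 2.812, 0.146]
contact_force: [0.3, -0.1, -0.5]
width: 0.0635
```

```bash
python3 st.py; python3 view.py p5.png 295 220 320 110
```

```text
t 18.725 q [ 0.359  0.851  0.046  1.909 -1.097  0.238  2.775] p [ 0.6131 -0.2176  0.0367]
x [-0.926  0.244 -0.286] y [0.213 0.968 0.135] z [ 0.31   0.064 -0.948]
F [ 0.29 -0.06 -0.5 ] w 0.06347037952779015
```

View pics/p5.png

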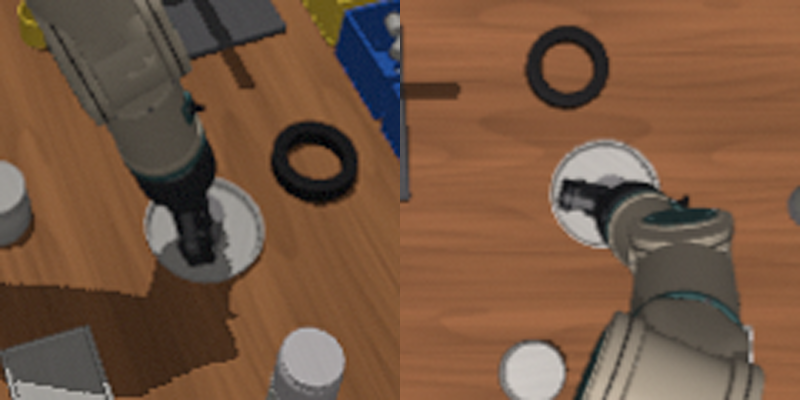

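Call:
{"api": "drive_tool", "payload": {"steps": [[0, 0, -1, 0, 65], [0, 0, -1.5, 0, 65], [0, 0, -2, 0, 65], [0, 0, -3, 0, 65], [0, 0, -4, 0, 65], [0, 0, -4, 0, 65], [0, 0, -4, 0, 65]]}}

```text
t: 19.7
eef_pos: [0.5483, -0.2297, 0.2305]
eef_rot: [0.338, 2.813, 0.15]
contact_force: [0.7, -0.2, -0.5]
width: 0.0636
```

```bash
python3 st.py; python3 - <<'E'
from h import *
s=cap('side');t=cap('top')
a=cv2.resize(s['frame'][220:360,295:435],(400,400),interpolation=cv2.INTER_CUBIC)
b=cv2.resize(t['frame'][110:250,320:460],(400,400),interpolation=cv2.INTER_CUBIC)
cv2.imwrite('pics/p6.png',np.hstack([a,b])[:,:,::-1])
for c in (s,t):
    v,u=np.mgrid[0:400,0:640]; uv=np.c_[u.ravel(),v.ravel()]; P=depthpts(c,uv); k=(np.hypot(P[:,0]-.618,P[:,1]+.2135)<.055)&(P[:,2]>.03)&(P[:,2]<.065); q=P[k]; print(k.sum(),q.mean(0) if len(q) else 0,np.percentile(q[:,2],[5,50,95]))
E
```

```text
t 19.7 q [ 0.168  0.515  0.427  1.946 -0.781  0.615  2.478] p [ 0.5483 -0.2297  0.2305]
x [-0.926  0.246 -0.285] y [0.215 0.967 0.138] z [ 0.309  0.067 -0.949]
F [ 0.75 -0.16 -0.52] w 0.06363279341563241
234 [ 0.6111906  -0.22027183  0.04550605] [0.03379987 0.04692426 0.05019061]
178 [ 0.6106418  -0.21432492  0.04538994] [0.0390386  0.04564514 0.05062686]
```

View pics/p6.png

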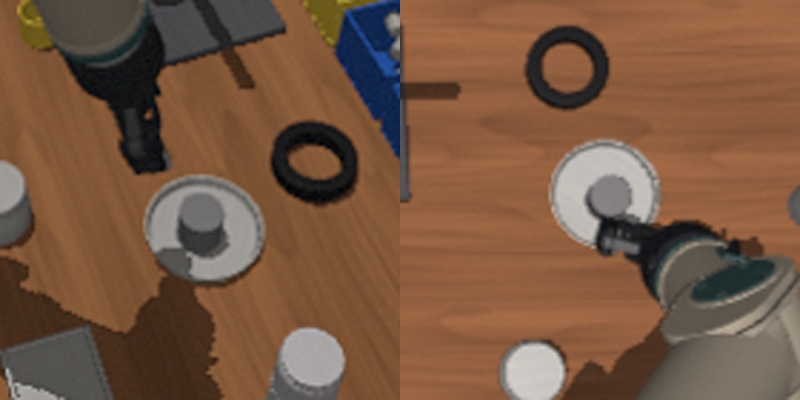

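The cap stands upright in the dish; its top at z 0.046 matches the 4 mm floor plus 42 mm height. Next I'll shut the gripper, go back up and restore the tilt.

Call:
{"api": "drive_tool", "payload": {"steps": [[-1.4, 0.7, -4, -0.11, 65], [-1.4, 0.5, -4.5, -0.11, 150], [-1.5, 0.3, -4.5, -0.11, 255], [-1.6, 0.1, -4.7, -0.1, 255], [-1.6, 0, -4.7, 0, 255], [-1.6, 0, -4.7, 0, 255], [-1.6, 0, -4.7, 0, 255], [-1.6, 0, -4.7, 0, 255], [-1.6, 0, -4.7, 0, 255], [-1.6, 0, -4.7, 0, 255], [-1.6, 0, -4.7, 0, 255], [0, 0, 0, 0, 255]]}}

```text
t: 21.3
eef_pos: [0.5491, -0.2235, 0.7539]
eef_rot: [-0.303, 2.819, 0.046]
contact_force: [-0.1, -0.7, -0.3]
width: -0.0002
```

```bash
python3 st.py
```

```text
t 21.3 q [ 0.319  0.356  0.277  0.649 -0.329  1.906  2.207] p [ 0.5491 -0.2235  0.7539]
x [-0.931 -0.203 -0.303] y [-0.212  0.977 -0.001] z [ 0.296  0.064 -0.953]
F [-0.12 -0.66 -0.26] w -0.0001743245088153435
```

Call:
{"api": "drive_tool", "payload": {"steps": [[-1.4, 0, -5, 0, 255], [-1, 0, -5, 0, 255], [-1, 0, -5, 0, 255], [0, 0, 0, 0, 255]]}}

```text
t: 21.8
eef_pos: [0.5155, -0.2124, 0.8112]
eef_rot: [-0.279, 2.773, -0.007]
contact_force: [-0.7, 0.1, 0.7]
width: 0.0003
```

```bash
python3 st.py
```

```text
t 21.8 q [ 0.523  0.315 -0.186  0.529 -0.1    1.979  2.072] p [ 0.5155 -0.2124  0.8112]
x [-0.919 -0.194 -0.345] y [-0.192  0.981 -0.039] z [ 0.346  0.03  -0.938]
F [-0.67  0.08  0.71] w 0.0002940137435165771
```

Call:
{"api": "drive_tool", "payload": {"steps": [[-1, 0, -5, 0, 255], [-1, 0, -5, 0, 255], [0, 0, 0, 0, 255]]}}

```text
t: 22.18
eef_pos: [0.4821, -0.1985, 0.8511]
eef_rot: [-0.263, 2.708, -0.047]
contact_force: [-0.6, 0.2, 0.2]
width: 0.0001
```

```bash
python3 st.py
```

```text
t 22.175 q [ 0.568  0.245 -0.236  0.525 -0.098  1.981  2.057] p [ 0.4821 -0.1985  0.8511]
x [-0.895 -0.191 -0.403] y [-0.177  0.982 -0.072] z [ 0.409  0.006 -0.913]
F [-0.58  0.16  0.19] w 7.700412059168437e-05
```

```bash
cat > m2.py <<'E'
from h import *
import sys
s=cap('side');t=cap('top')
a=cv2.resize(s['frame'][155:205,320:370],(400,400),interpolation=cv2.INTER_CUBIC)
b=cv2.resize(t['frame'][130:180,250:300],(400,400),interpolation=cv2.INTER_CUBIC)
cv2.imwrite('pics/'+sys.argv[1],np.hstack([a,b])[:,:,::-1])
yaw=np.radians(2.8); a=np.array([-np.sin(.4363)*np.cos(yaw),-np.sin(.4363)*np.sin(yaw),np.cos(.4363)])
print('pred px',proj(s,[.663,.1303,.1977]),proj(t,[.663,.1303,.1977]))
for c,(u,v) in((s,(343,173)),(t,(275,154))):
    print(c['frame'][v-5:v+6,u-6:u+7].max(2)); 
    uu,vv=np.meshgrid(np.arange(u-3,u+4),np.arange(v-3,v+4)); P=depthpts(c,np.c_[uu.ravel(),vv.ravel()]); print((P[:,2].reshape(7,7)*1000).round())
E
python3 m2.py n1.png
```

```text
pred px [[342.45578651 172.47118753]] [[275.00072559 152.74123232]]
[[127 124 124 123 121 125 131 130 132 137 136 135 134]
 [131 126 125 122 120 120 126 129 131 135 138 138 134]
 [132 129 125 110 103 134 123 140 137 131 134 138 135]
 [133 131 125 134 158 171 168 175 154 137 139 143 141]
 [132 130 128 165 179 181 181 183 155 126 140 155 133]
 [132 132 131 170 181 180 182 176 136 118 143 151 140]
 [130 131 131 146 174 182 171 140 103 114 144 148 145]
 [132 132 132 121 125 131 122 101  97  90 138 149 144]
 [131 134 141 136  99  84  92  97  90  75 134 148 143]
 [108 110 147 143 101  82  85  89  80 122 147 143 141]
 [ 76  87 145 122  85  81  82  81  78 133 144 140 121]]
[[  2. 195. 195. 204. 201.   2.   3.]
 [197. 195. 202. 201. 204. 201.   1.]
 [203. 199. 199. 202. 202. 197. 186.]
 [193. 196. 199. 200. 199. 198. 193.]
 [196. 196. 196. 194. 197. 198. 194.]
 [169. 195. 194. 194. 193. 192. 184.]
 [175. 185. 189. 190. 188. 184. 184.]]
[[203 183 177 181 179 174 172 172 177 180 170 155 137]
 [190 175 179 177 175 164 156 158 153 161 170 157 136]
 [188 176 177 171 210 228 229 227 178 111 145 157 147]
 [178 160 150 212 230 229 229 227 223 161 102 140 147]
 [149  68  81 200 228 227 227 226 225 182 118 124 134]
 [169 107 123 205 226 226 225 224 224 170 105  89 112]
 [203 178 159 203 224 225 224 224 220 162  99  91 126]
 [174 195 172 166 200 216 213 209 170 113  88 127 187]
 [117 177 204 183 161 168 156 124  99 113 128 183 201]
 [ 89 118 170 194 194 191 163 145 144 185 198 193 156]
 [ 90  87  99 140 176 190 192 191 192 189 156 106  91]]
[[194. 206. 201. 203. 197. 201. 178.]
 [202. 199. 197. 202. 205. 197. 192.]
 [201. 200. 199. 199. 199. 197. 194.]
 [199. 196. 194. 198. 196. 203. 196.]
 [195. 193. 191. 196. 194. 200. 181.]
 [172. 197. 190. 197. 193. 197. 173.]
 [173. 173. 169. 193. 170. 177. 168.]]
```

View pics/n1.png

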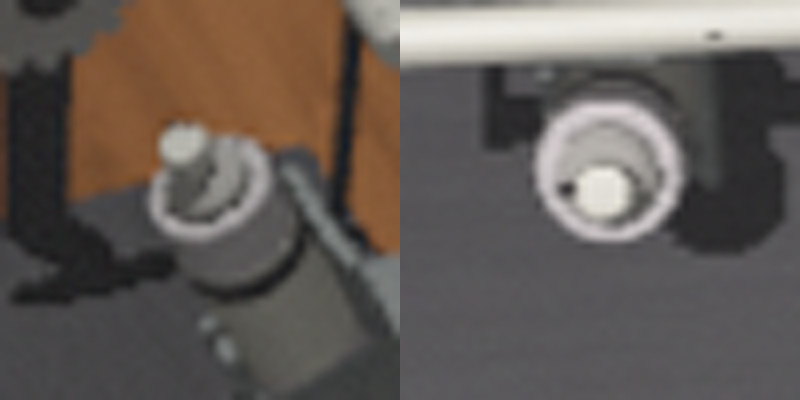

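The nozzle's white top is at side (342.4,172.5) and top (274.9,153.2). Both are within 1 px of the prediction, so N ≈ (0.662, 0.1305, 0.1975). I'll move to a waypoint above it along the axis.

```bash
python3 go.py .575 .12 .42
```

```text
tool cm [ 2.82 32.71 43.13] twist to level y 0.172
axis dev deg 1.3501916122600177
```

Call:
{"api": "drive_tool", "payload": {"steps": [[0.3, 2, 3, 0.09, 255], [0.5, 2.8, 3.7, 0.08, 255], [0.7, 2.8, 3.7, 0, 255], [0.7, 2.8, 3.7, 0, 255], [0.7, 2.8, 3.7, 0, 255], [0.7, 2.8, 3.7, 0, 255], [0.7, 2.8, 3.7, 0, 255], [0.7, 2.8, 3.7, 0, 255], [0.7, 2.8, 3.7, 0, 255], [0.7, 2.8, 3.7, 0, 255], [0.7, 2.8, 3.2, 0, 255], [0.7, 2, 1, 0, 255], [0, 0, 0, 0, 255], [0, 0, 0, 0, 255]]}}

```text
t: 24.02
eef_pos: [0.5643, 0.1262, 0.4085]
eef_rot: [-0.021, 2.761, 0.008]
contact_force: [0.6, -0.1, -0.0]
width: -0.0003
```

```bash
python3 st.py; python3 go.py .625 .1295 .2785
```

```text
t 24.025 q [ 0.036  0.227 -0.462  1.811  0.335  0.794  0.992] p [0.5643 0.1262 0.4085]
x [-0.928 -0.014 -0.372] y [-0.016  1.     0.003] z [ 0.372  0.009 -0.928]
F [ 0.65 -0.13 -0.03] w -0.0003174416283330347
tool cm [-0.81  0.19 14.32] twist to level y -0.008
axis dev deg 3.246739846434819
```

Call:
{"api": "drive_tool", "payload": {"steps": [[-0.1, 0.05, 2, 0, 255], [-0.1, 0, 2.5, 0, 255], [-0.1, 0, 2.5, 0, 255], [-0.1, 0, 2.5, 0, 255], [0, 0, 2.5, 0, 255], [0, 0, 1.5, 0, 255], [0, 0, 0, 0, 255], [0, 0, 0, 0, 255]]}}

```text
t: 25.02
eef_pos: [0.6262, 0.1166, 0.2884]
eef_rot: [0.001, 2.749, 0.002]
contact_force: [-0.5, 0.3, 0.2]
width: 0.0001
```

```bash
python3 st.py; python3 go.py .6438 .13 .243
```

```text
t 25.025 q [-0.039  0.433 -0.345  1.873  0.534  0.541  0.824] p [0.6262 0.1166 0.2884]
x [-0.924  0.001 -0.383] y [0.    1.    0.001] z [ 0.383  0.001 -0.924]
F [-0.52  0.26  0.17] w 8.584091985209469e-05
tool cm [0.11 1.33 4.87] twist to level y -0.003
axis dev deg 2.71369974969308
```

Call:
{"api": "drive_tool", "payload": {"steps": [[0.05, 0.5, 0.8, 0, 255], [0.05, 0.5, 1, 0, 255], [0, 0.4, 1, 0, 255], [0, 0, 1, 0, 255], [0, 0, 0.5, 0, 255], [0, 0, 0, 0, 255], [0, 0, 0, 0, 255]]}}

```text
t: 25.9
eef_pos: [0.6431, 0.1325, 0.247]
eef_rot: [-0.0, 2.746, 0.003]
contact_force: [-0.3, -0.9, -0.1]
width: 0.0003
```

```bash
python3 st.py; python3 go.py .6547 .1303 .2151
```

```text
t 25.9 q [-0.111  0.508 -0.281  1.873  0.604  0.468  0.737] p [0.6431 0.1325 0.247 ]
x [-0.923  0.    -0.385] y [-0.001  1.     0.002] z [ 0.385  0.002 -0.923]
F [-0.26 -0.88 -0.12] w 0.00026326113045249704
tool cm [ 0.16 -0.22  3.39] twist to level y -0.005
axis dev deg 2.586736727734593
```

Call:
{"api": "drive_tool", "payload": {"steps": [[0.1, -0.1, 0.8, 0, 255], [0.05, -0.1, 0.8, 0, 255], [0, 0, 0.7, 0, 255], [0, 0, 0, 0, 255], [0, 0, 0, 0, 255]]}}

```text
t: 26.52
eef_pos: [0.6513, 0.1299, 0.2239]
eef_rot: [0.001, 2.746, 0.002]
contact_force: [-1.0, 0.5, -0.4]
width: 0.0004
```

```bash
python3 st.py; python3 go.py .6547 .1303 .2151; python3 m2.py n2.png | head -1
```

```text
t 26.525 q [-0.128  0.547 -0.246  1.878  0.636  0.421  0.71 ] p [0.6513 0.1299 0.2239]
x [-0.923  0.001 -0.385] y [0.    1.    0.002] z [ 0.385  0.002 -0.923]
F [-0.98  0.45 -0.41] w 0.0003923324760595646
tool cm [0.03 0.04 0.94] twist to level y -0.005
axis dev deg 2.5703824101224315
pred px [[342.45578651 172.47118753]] [[275.00072559 152.74123232]]
```

View pics/n2.png

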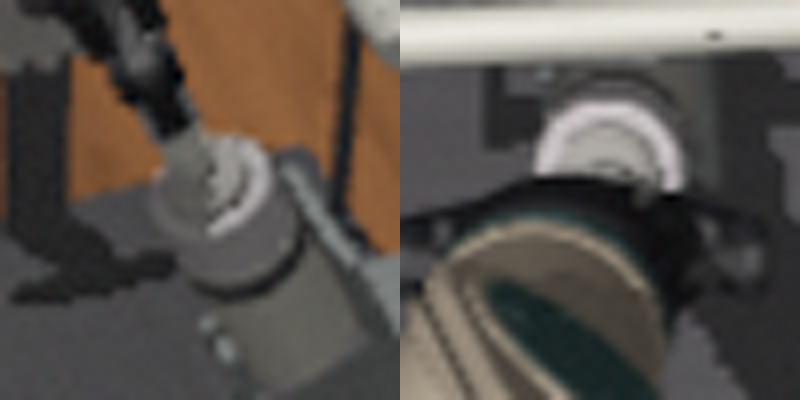

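The fingertips are right above the nozzle (side crop tip at about (175,130), nozzle top at (184,144)) and clear of the light. Pressing next.

Call:
{"api": "drive_tool", "payload": {"steps": [[0, 0, 0.4, 0, 255], [0, 0, 0.4, 0, 255], [0, 0, 0.3, 0, 255], [0, 0, 0, 0, 255]]}}

```text
t: 27.12
eef_pos: [0.656, 0.1301, 0.2141]
eef_rot: [0.0, 2.745, 0.003]
contact_force: [-1.7, -0.7, 4.4]
width: -0.0004
```

```bash
python3 st.py; python3 go.py .6547 .1303 .2151
```

```text
t 27.125 q [-0.138  0.565 -0.23   1.876  0.65   0.402  0.697] p [0.656  0.1301 0.2141]
x [-0.922  0.001 -0.387] y [-0.     1.     0.002] z [ 0.387  0.002 -0.922]
F [-1.65 -0.73  4.39] w -0.0004237897064167661
tool cm [ 0.08  0.02 -0.14] twist to level y -0.005
axis dev deg 2.491347440527637
```

Call:
{"api": "drive_tool", "payload": {"steps": [[0, 0, 0.3, 0, 255], [0, 0, 0.3, 0, 255], [0, 0, 0.2, 0, 255]]}}

```text
t: 27.5
eef_pos: [0.6584, 0.1302, 0.2092]
eef_rot: [0.001, 2.743, 0.001]
contact_force: [-19.7, -2.7, 27.6]
width: 0.0
```

```bash
python3 st.py; python3 go.py .6547 .1303 .2151
```

```text
t 27.5 q [-0.145  0.574 -0.22   1.876  0.658  0.391  0.688] p [0.6584 0.1302 0.2092]
x [-0.922  0.001 -0.388] y [0.    1.    0.001] z [ 0.388  0.001 -0.922]
F [-19.7   -2.67  27.6 ] w 1.7041649934854557e-05
tool cm [ 0.11  0.01 -0.69] twist to level y -0.003
axis dev deg 2.4405708559764765
```

The force is 33 N along the axis against 8 N needed, so the nozzle is bottomed. I'll hold briefly and retract.

Call:
{"api": "drive_tool", "payload": {"steps": [[0, 0, 0, 0, 255], [0, 0, 0, 0, 255]]}}

```text
t: 27.75
eef_pos: [0.6577, 0.1302, 0.2105]
eef_rot: [0.001, 2.742, 0.0]
contact_force: [-3.5, -0.1, 5.5]
width: 0.0
```

Call:
{"api": "drive_tool", "payload": {"steps": [[0, 0, -0.5, 0, 255], [0, 0, -1, 0, 255], [0, 0, -2, 0, 255], [0, 0, -3, 0, 255], [0, 0, -4, 0, 255], [0, 0, -4, 0, 255], [0, 0, -4, 0, 255], [1.5, 0, -4, 0, 255], [2, 0, -4, 0, 255], [2, 0, -4, 0, 255], [0, 0, 0, 0, 255], [0, 0, 0, 0, 255]]}}

```text
t: 29.25
eef_pos: [0.4791, 0.1314, 0.4871]
eef_rot: [-0.005, 2.734, 0.001]
contact_force: [-0.0, 0.4, -0.5]
width: -0.0004
```

```bash
python3 st.py; python3 m2.py n3.png; python3 - <<'E'
from h import *
s=cap('side'); t=cap('top'); save(s,'sideE.png'); 
old=cv2.imread('pics/side0.png')[:,:,::-1]; 
for c in (s,t):
    v,u=np.mgrid[0:400,0:640]; P=depthpts(c,np.c_[u.ravel(),v.ravel()]); k=(np.hypot(P[:,0]-.618,P[:,1]+.2135)<.055)&(P[:,2]>.03)&(P[:,2]<.065); print(k.sum(),P[k].mean(0),np.median(P[k][:,2]))
E
```

```text
t 29.25 q [ 0.054  0.017 -0.495  1.832  0.219  0.934  1.036] p [0.4791 0.1314 0.4871]
x [-0.918 -0.003 -0.396] y [-0.004  1.     0.   ] z [ 0.396  0.002 -0.918]
F [-0.01  0.37 -0.46] w -0.00041205993906887295
pred px [[342.45578651 172.47118753]] [[275.00072559 152.74123232]]
[[129 128 127 125 123 127 133 134 135 138 139 137 136]
 [133 128 127 126 122 125 130 132 134 136 141 140 136]
 [135 132 127 112 105 134 123 141 141 133 137 139 137]
 [136 132 128 136 158 175 172 178 155 138 143 144 143]
 [135 135 130 167 181 182 184 185 157 129 144 157 135]
 [135 134 135 171 184 182 185 178 136 118 145 153 143]
 [135 133 134 148 177 184 173 142 105 117 145 150 146]
 [134 134 133 124 127 133 125 105  99  90 140 151 148]
 [135 135 143 138 103  84  95  99  93  77 136 150 145]
 [111 111 149 144 103  84  88  89  81 125 147 145 144]
 [ 79  87 146 124  86  84  85  84  80 136 147 142 122]]
[[  3. 193. 202. 198. 201.  -1.   5.]
 [197. 197. 202. 200. 203. 198.   4.]
 [196. 198. 198. 203. 204. 201. 184.]
 [196. 198. 197. 198. 202. 198. 194.]
 [198. 196. 198. 197. 197. 200. 190.]
 [168. 192. 191. 195. 195. 
[... 346 characters left out ...]
 221 221 220 219 164 101  85 108]
 [197 171 153 195 219 219 219 219 213 156  96  89 122]
 [169 188 165 159 194 209 205 201 163 107  85 123 181]
 [114 170 196 177 156 164 151 119  95 110 123 177 195]
 [ 86 115 166 186 187 184 159 139 139 180 191 185 149]
 [ 86  85  95 134 171 184 186 184 184 183 150 102  86]]
[[193. 202. 199. 200. 199. 197. 184.]
 [201. 198. 196. 205. 201. 202. 188.]
 [200. 204. 204. 195. 197. 194. 195.]
 [201. 197. 194. 194. 202. 192. 201.]
 [193. 198. 200. 199. 196. 197. 175.]
 [179. 196. 195. 195. 190. 191. 172.]
 [170. 170. 180. 193. 172. 173. 164.]]
233 [ 0.61143516 -0.22023643  0.04525125] 0.0467825196267494
177 [ 0.61060263 -0.21430087  0.0453673 ] 0.045378304116342694
```

View pics/sideE.png

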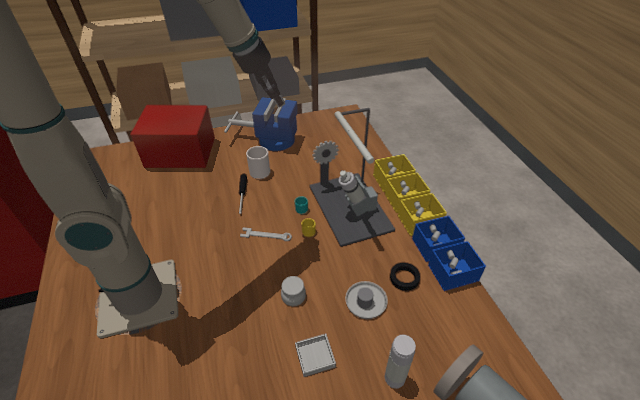

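The final side view shows the cap standing in the dish at (366,297), the white nozzle up at (342,172), and the bystanders where they started. The arm is clear, so I'm handing in.

```bash
python3 -c "
from cell import manip
print(manip.job_done())"
```

```text
the job is handed in; nothing more can be done
None
```

The cap is off the leaning can and stands open end down in the round dish, and the nozzle was then pressed once and let spring back. I handed the job in with the arm clear at about 29 s of the 58 s allowed.

- **Cap:** both cameras put its top at z of about 0.045–0.047 m (0.046 expected), about 7 mm off the dish centre. It was set down about 18° off upright, pressed on the dish floor with about 18 N, and settled upright when released.
- **Nozzle press:** the press reached about 33 N along the axis, against 8 N needed for full travel, so it bottomed. It was fully down for only about 0.2 s, because the force eased to about 6.5 N during the hold.
- **Nozzle release:** pictures and depth readings afterwards match those from before the press, so the nozzle is back up.
- **Everything else:** the bystanders and the turquoise and yellow look-alikes look unmoved in the last side picture.

Some readings were off or close to a limit:
- **Tool tilt:** I could not command tilt directly, so I got it by driving joint 6 to its limits. The tool was about 2 to 3° off the can's axis at both the grasp and the press.
- **Joint range:** joint 6 read up to 1.982 rad against the stated 1.98 limit. I can't tell whether that counts as passing its range.
- **Dish position:** the two views disagreed by about 5 mm.

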